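# Load the analyser rack with reagent bottles in reverse order

### The arm

A 6-joint arm with a two-finger parallel gripper is mounted at the origin on the work surface. World frame = base frame: x ahead of the robot, y to its left, z up, the work surface at z = 0. Lengths are in mm, angles in rad, forces in N, time in s.
With the tool pointing down it reaches from about 250 to 800 mm from the base axis. Payload 3.9 kg.
Tool frame: the origin (TCP) lies at the very end of the fingers, on their centre line; the grasp point (between the pads) lies 19 mm behind it (robot.hold_point_z is the z of the grasp point in the tool frame, in mm); z points along the fingers, y is the line along which they close (so a half turn about z gives the same grasp; the last joint's range is limited). The gripper opens to 85 mm and grips with 20 to 120 N. Pads are 22 mm wide; open, the fingers measure 114 mm over their backs; the gripper's body (76 mm by 85 mm) begins 54 mm behind the grasp point. The pads swing forward as they close: fully open they stand 13 mm farther back than shut.
Start: joints at [-1.145, 0.26, -0.138, 1.173, 0, 1.571], TCP at [216.845, -478.114, 194.604] pointing down, gripper open.
Joint ranges: [-2.78, 2.78], [-0.83, 1.72], [-1.28, 1.37], [-1.9, 2.12], [-1.57, 1.48], [-3.14, 3.14]. Speed limits (rad/s): [2.57, 2.57, 3.14, 3.14, 3.14, 3.14].

### API

Orientations are given as a rotation vector (axis times angle).
In Python, from bench import robot gives the robot as it stands. The module is installed in compiled form; this text tells all that it offers.
- The arm moves only by the shell command python3 -m jog 'ROWS' [FORCE]. ROWS is JSON, one flat list of numbers, 7 for each row, row after row: the turn, a rotation vector about the world's x, y, z in degrees, then the shift along the world's x, y, z in m, then the opening, from 0 (shut) to 1 (fully open). A call has 1 to 5 rows; each row shifts and turns the commanded pose from where the row before left it; what a row does not reach is not made up. A row lasts 1/12 s, in which the tool goes at most 41.7 mm and 7.16 degrees, less where a joint would pass 70% of its speed; a pose out of reach is approached as far as the arm can. A call with a gripper value outside its range is refused whole. The fingers move at their own pace and stop on an object; FORCE is the grip in N (left out, the last holds). Time passes only in rows, so rows that do not move let the fingers close. It gives the time, the measured TCP pose, the force and the opening at its end, in the units of the state.
- robot.sense(): the state, without advancing time (a new reading comes with each control period).
- robot.snapshot(name): name is "scene" or "top" or "wrist"; returns a dict with "color" (384x512x3 uint8, blue, green, red), "fovy" (degrees; the focal length in pixels is half the picture's height over the tangent of half this angle, whatever the lens; pixels are square), "cx", "cy" (the principal point, pixels), "R" (3x3) and "t" (3): a world point X has camera coordinates R X + t. Camera axes: x right, y down, z forward; pixel columns grow to the right and rows downward; lengths in mm; the calibration is good to about 2 mm. A picture is of the moment at which its call begins. There is no depth.
- robot.close_job(): hands the job in, once; it reports no verdict.
Trained networks look in a picture, given as the dict that the camera call returned (one of the last four; its "shot" number tells which), for a name from the list of things; names that differ only in an ending like _2 or _b are one class to them, and where a whole thing is asked for, a point or a joint stands for the part that bears it (a point fixed in the world has none). Each returns a list of dicts, best first, with "p" (0 to 1); they miss things now and then, are a little off and sometimes report something else, mostly with a low value. They report only what shows in the picture. A call takes as long as a camera call. They do not tell look-alikes from the thing itself.
- robot.look_for(picture, target): "pixel" ([column, row] in pixels, amid what is visible of it).
- robot.trace(picture, target): "pixels" (384x512 bool, what is visible of it) and "pixel" ([column, row] in pixels, amid what is visible of it).
- robot.place_of(picture, target): "pixel" ([column, row] in pixels: a listed point, or the origin of a listed thing).
The state is a dict: "clock": time; "joint_pos": joint angles; "qd": joint speeds; "joint_efforts": joint torques, N m; "tcp_pos": TCP position; "ee_rot": TCP orientation; "ft_force": force on the tool from outside, world axes, zero at the start; "torque": the same for the moment, N m; "opening": finger opening in mm.
Only numpy, scipy, OpenCV 4.12 (cv2) and the standard library are available. Lean on these libraries where they do the work, as an engineer would, in place of code of your own. Each camera call takes 0.05 s, during which the arm holds its last target. There are 200 camera calls.

### The job

Move the four reagent bottles from the white prep tray into the blue-grey loading rack in reverse order: the bottle at the left end of the tray goes into the pocket at the right end of the rack, the next into the next, and so on, one bottle to a pocket. Set each one down upright on the floor of its pocket without dropping it, and let go.

Things in the scene. Friction and masses are not known exactly. Their poses are not given: they have to be found in the camera images.
- prep_tray: old row: low white tray fixed to the bench, 72 mm (x) by 272 mm (y), walls 14 mm high, floor 4 mm thick. Origin: centre of its underside. Its y axis runs along the row, to the robot's left within 0.2 rad. It carries four grey inserts along y, centred at y = -96, -32, 32, 96 mm, x = 0. Either tray or rack may be the one nearer the robot
- load_rack: new row: blue-grey plastic rack fixed to the bench, 70 mm (x) by 262 mm (y), walls and partitions 28 mm high, 6 mm thick, floor 5 mm thick, a black tab at each end. Four equal empty open-topped pockets, 58 x 58 mm inside, centred at y = -96, -32, 32, 96 mm, x = 0. Origin: centre of its underside. Its y axis runs along the row, to the robot's left within 0.2 rad
- slim_bottle: loose white plastic bottle with a grey cap, the slender one, round and straight: body 25 mm across and 60 mm high, then a cap 26 mm across and 24 mm high, 84 mm high in all; about 50 g. Origin: centre of its underside, z up along the bottle; its underside starts 10 mm above the bench
- jar_bottle: loose white plastic bottle with a grey cap, the squat wide-mouthed jar: round body 38 mm across and 34 mm high, then a wide cap 40 mm across and 20 mm high, 54 mm high in all; about 70 g. Origin: centre of its underside, z up along the bottle; its underside starts 10 mm above the bench
- square_bottle: loose white plastic bottle with a grey cap, the square one: body 36 x 36 mm (sides along its x and y) and 50 mm high, a neck 18 mm across and 6 mm high, then a cap 24 mm across and 22 mm high, 78 mm high in all; about 75 g. Origin: centre of its underside, z up along the bottle; its underside starts 10 mm above the bench
- cone_bottle: loose white plastic bottle with a grey cap, the conical one: round foot 42 mm across and 14 mm high, tapering to a neck 20 mm across at 50 mm height, then from 56 mm a cap 24 mm across and 22 mm high, 78 mm high in all; about 70 g. Origin: centre of its underside, z up along the bottle; its underside starts 10 mm above the bench
- insert_slim: fixed grey plastic insert in the prep tray, 58 x 58 mm, 20 mm high, its top 24 mm above the bench, with one round 32 mm wide recess 14 mm deep in which the slender bottle stands at the start. It stays put and still shows where that bottle stood. Origin: centre of its underside; x, y parallel to the tray's
- insert_jar: fixed grey plastic insert in the prep tray, 58 x 58 mm, 20 mm high, its top 24 mm above the bench, with one round 46 mm wide recess 14 mm deep in which the squat jar stands at the start. It stays put and still shows where that bottle stood. Origin: centre of its underside; x, y parallel to the tray's
- insert_square: fixed grey plastic insert in the prep tray, 58 x 58 mm, 20 mm high, its top 24 mm above the bench, with one square 42 x 42 mm recess 14 mm deep in which the square bottle stands at the start. It stays put and still shows where that bottle stood. Origin: centre of its underside; x, y parallel to the tray's
- insert_cone: fixed grey plastic insert in the prep tray, 58 x 58 mm, 20 mm high, its top 24 mm above the bench, with one round 47 mm wide recess 14 mm deep in which the conical bottle stands at the start. It stays put and still shows where that bottle stood. Origin: centre of its underside; x, y parallel to the tray's
Things that resemble listed ones, but are neither listed nor needed, are in the scene too. What is shaped like the slim_bottle but yellow is not meant. What is shaped like the insert_square but purple is not meant.

How it is judged:
By the outcome, as a careful person would: the job done as asked, in the order asked, and still so for the second after the job is handed in, with the robot touching nothing.
It also fails if it takes over 112 s, if anything falls off the work surface, if the arm or the gripper's body presses on something with over 40 N, if the wrist force passes 120 N, or if a joint passes its speed limit or range.

## Working session

There is one attempt and no reset: what is moved stays moved. The work goes in short steps, Python scripts to look and compute and a shell command to move; the robot and the scene stay as the last step left them, time stands still between calls to the robot, and variables do not carry over. Pictures are saved under pics/ and viewed, on a budget of 14 in all, crops included, one or two more only if the job needs it, and the job is handed in when it is done.

```bash
mkdir -p pics; cat > h.py <<'E'
import numpy as np, cv2
from bench import robot
def ray(p,uv,z):
    f=192/np.tan(np.radians(p["fovy"])/2); R=np.array(p["R"]);t=np.array(p["t"])
    d=R.T@np.array([(uv[0]-p["cx"])/f,(uv[1]-p["cy"])/f,1]); c=-R.T@t
    return c+d*(z-c[2])/d[2]
def proj(p,X):
    f=192/np.tan(np.radians(p["fovy"])/2); c=np.array(p["R"])@np.array(X)+np.array(p["t"])
    return [p["cx"]+f*c[0]/c[2],p["cy"]+f*c[1]/c[2]]
E
python3 - <<'E'
from h import *
H={'slim_bottle':10,'jar_bottle':10,'square_bottle':10,'cone_bottle':10,'prep_tray':0,'load_rack':0,'insert_slim':4,'insert_jar':4,'insert_square':4,'insert_cone':4}
P={n:robot.snapshot(n) for n in("scene","top")}
cv2.imwrite('pics/both.png',cv2.resize(np.vstack([P['scene']['color'],P['top']['color']]),(448,600))) if 0 else None
for n,p in P.items():
    cv2.imwrite(f'pics/{n}.png',cv2.resize(p['color'],(800,600)))
    print(n,'cam',(-np.array(p['R']).T@np.array(p['t'])).round())
    for k,z in H.items():
        for r in robot.place_of(p,k)[:3]: print(k,np.round(r['p'],2),np.round(r['pixel'],1),ray(p,r['pixel'],z)[:2].round(1))
print(robot.sense())
E
```

```text
scene cam [986. 293. 658.]
slim_bottle 0.8 [282.3 285.4] [659.2 163.9]
slim_bottle 0.62 [342.5 306. ] [639.9 263.4]
slim_bottle 0.47 [231.6 162.5] [468.9 -61.6]
jar_bottle 0.63 [192.5 234. ] [655.7 -22.6]
square_bottle 0.64 [215.6 251.1] [663.2  33. ]
cone_bottle 0.76 [249.9 271.9] [666.3 105.3]
prep_tray 0.92 [237.9 261.8] [655.5  74.2]
load_rack 0.96 [230.7 163.8] [465.1 -66.6]
insert_slim 0.65 [282.6 290.5] [664.1 167.6]
insert_jar 0.93 [187.8 234.9] [658.7 -31.5]
insert_square 0.94 [219.8 254.1] [661.4  40.3]
insert_square 0.61 [158.9 182.2] [ 587.9 -157. ]
insert_cone 0.77 [248.7 272.7] [665.7 102.7]
insert_cone 0.42 [233.4 262.7] [663.2  70. ]
top cam [483.  20. 975.]
slim_bottle 0.63 [164.7 163.8] [632.  261.7]
slim_bottle 0.48 [206.7 148.6] [670.  165.3]
jar_bottle 0.7 [289.  159.9] [647.9 -25.8]
jar_bottle 0.28 [263.1 153.2] [662.1  34.2]
square_bottle 0.79 [261.2 157.6] [651.8  38.3]
cone_bottle 0.76 [234.2 151.6] [664.4 101.2]
cone_bottle 0.16 [260.9 154.9] [658.   39.2]
prep_tray 0.79 [244.7 152.5] [664.7  77.4]
load_rack 0.71 [308.1 241.6] [462.2 -73.7]
load_rack 0.52 [2
[... 263 characters left out ...]
are 0.56 [262.9 155. ] [659.   34.6]
{'clock': 1.1, 'joint_pos': array([-1.14498390e+00,  2.60038562e-01, -1.38079659e-01,  1.17270911e+00,
        2.22491862e-05,  1.57084802e+00]), 'qd': array([ 0.00045285, -0.00056842, -0.0007347 ,  0.00123114, -0.00035609,
        0.00057102]), 'joint_efforts': array([ 1.90982513e-05, -4.05629218e+01,  2.54237080e+01,  1.18100645e-03,
       -6.12374066e-06, -1.30447386e-06]), 'tcp_pos': array([ 216.86287815, -478.11321356,  194.59178053]), 'ee_rot': array([-3.07064143e+00, -6.63736117e-01, -2.38666169e-05]), 'ft_force': array([-0.41013908,  0.20032668,  0.12246726]), 'torque': array([-0.00164992, -0.05193136,  0.08225443]), 'opening': 85.14897830928705}
```

View pics/scene.png

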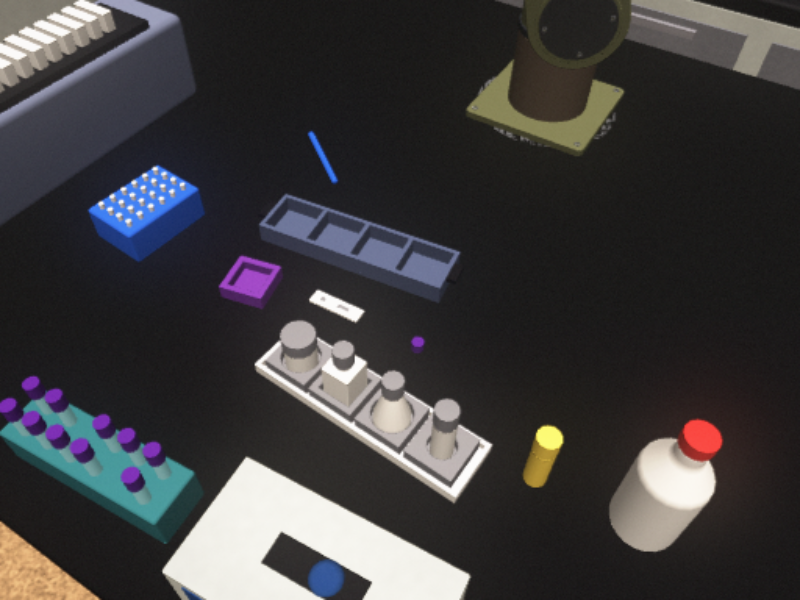

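View pics/top.png

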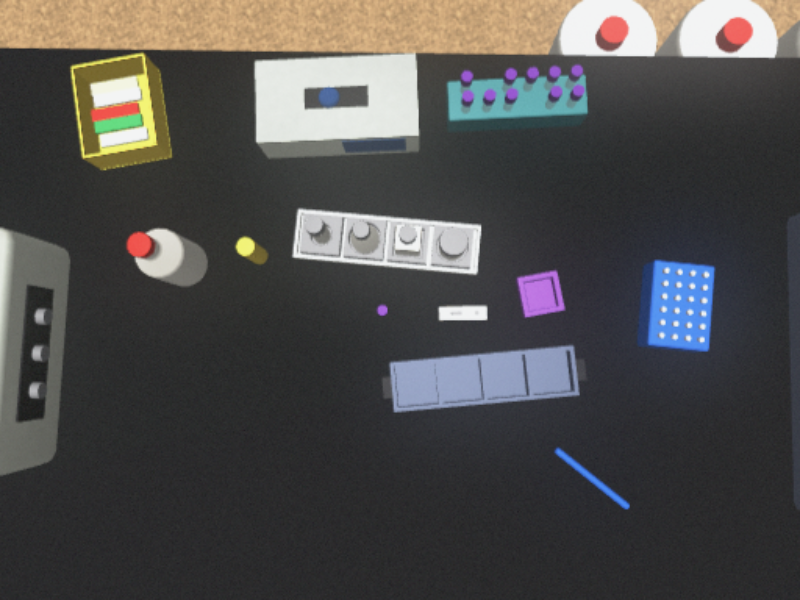

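The left end in the top view (800 px scale) is slim, with its bottle at (315,228). Next come cone (362,232), square (408,238) and jar (453,243), which is the right end.

Candidates:
- **Slim bottle:** the white one at (315,228) is the target. The yellow one at (248,250) is a look-alike, so I reject it.
- **Insert:** the purple square at (540,293) is also rejected.

Next I'll fit the tray and rack outlines.

```bash
python3 - <<'E'
from h import *
from scipy.optimize import minimize
P={n:robot.snapshot(n) for n in("scene","top")}
top=P['top']; g=top['color'].copy()
def corners(s,w,l,z):
    c,n=np.cos(s[2]),np.sin(s[2])
    return np.array([[s[0]+c*a*w/2-n*b*l/2,s[1]+n*a*w/2+c*b*l/2,z] for a,b in((1,1),(1,-1),(-1,-1),(-1,1))])
def sil(p,s,w,l,h,k=4):
    q=np.array([proj(p,X) for z in(0,h) for X in corners(s,w,l,z)],np.float32)
    return cv2.convexHull(q)
D={'prep_tray':(72,272,14,[660,75,-.09]),'load_rack':(70,262,28,[463,-72,.05])}
for k,(w,l,h,s0) in D.items():
  for n,p in P.items():
    m=robot.trace(p,k)
    if not m: print(n,k,'none');continue
    m=m[0]['pixels'].astype(np.uint8)
    if k=='load_rack':   # tabs off
        m=cv2.morphologyEx(m,cv2.MORPH_OPEN,np.ones((5,5)))*(p['color'].max(2)>55)
        m=m.astype(np.uint8)
    pts=np.argwhere(m)[:,::-1].astype(np.int32); hull=cv2.convexHull(pts).astype(np.float32)+0
    def cost(v):
        s=[s0[0]+v[0]*10,s0[1]+v[1]*10,s0[2]+v[2]*.1]; q=sil(p,s,w,l,h)
        i,_=cv2.intersectConvexConvex(q,hull); return -(i/(cv2.contourArea(q)+cv2.contourArea(hull)-i))
    r=minimize(cost,[0,0,0],method='Nelder-Mead',options=dict(initial_simplex=[[0,0,0],[1,0,0],[0,1,0],[0,0,.5]]))
    s=np.array(s0)+r.x*[10,10,.1]; print(n,k,s.round(3),'IoU',round(-r.fun,3))
    for yy in(-96,-32,32,96): print('   ',yy,np.round([s[0]-np.sin(s[2])*yy,s[1]+np.cos(s[2])*yy],1))
    if n=='top':
        for z in(0,h): cv2.polylines(g,[np.array([proj(p,X) for X in corners(s,w,l,z)]).round().astype(np.int32)],1,(0,255,0) if z else (0,0,255),1)
cv2.imwrite('pics/fit.png',cv2.resize(g[110:290,150:410],(780,540),interpolation=cv2.INTER_NEAREST))
E
```

```text
scene prep_tray [ 6.57855e+02  7.01110e+01 -7.50000e-02] IoU 0.795
    -96 [650.7 -25.6]
    -32 [655.5  38.2]
    32 [660.2 102. ]
    96 [665.  165.8]
top prep_tray [ 6.58019e+02  7.08100e+01 -7.10000e-02] IoU 0.975
    -96 [651.2 -24.9]
    -32 [655.7  38.9]
    32 [660.3 102.7]
    96 [664.9 166.6]
scene load_rack [ 4.61577e+02 -7.54340e+01  1.21000e-01] IoU 0.975
    -96 [ 473.2 -170.7]
    -32 [ 465.4 -107.2]
    32 [457.7 -43.7]
    96 [450.   19.9]
top load_rack [ 4.61523e+02 -7.33060e+01  1.20000e-01] IoU 0.94
    -96 [ 473.  -168.6]
    -32 [ 465.4 -105.1]
    32 [457.7 -41.5]
    96 [450.  22.]
```

View pics/fit.png

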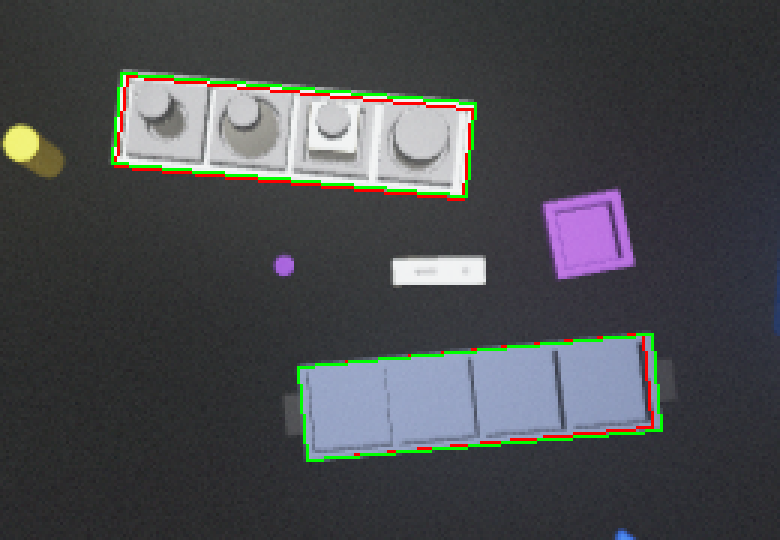

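The fits agree within about 2 mm: tray (658, 70.5, −0.073 rad) and rack (461.5, −74.3, +0.12 rad). Now I'll approach above the slim bottle at (665,166), closing along the tray's x axis.

```bash
python3 -m jog '[0,0,3,0.022,0.032,0,1, 0,0,3,0.022,0.032,0,1, 0,0,3,0.022,0.032,0,1, 0,0,3,0.022,0.032,0,1, 0,0,3,0.022,0.032,0,1]'
python3 -m jog '[0,0,3,0.022,0.032,0,1, 0,0,3,0.022,0.032,0,1, 0,0,3,0.022,0.032,0,1, 0,0,3,0.022,0.032,0,1, 0,0,3,0.022,0.032,0,1]'
python3 -m jog '[0,0,3,0.022,0.032,0,1, 0,0,3,0.022,0.032,0,1, 0,0,3,0.022,0.032,0,1, 0,0,3,0.022,0.032,0,1, 0,0,3,0.022,0.032,0,1]'
python3 -m jog '[0,0,3,0.022,0.032,0,1, 0,0,3,0.022,0.032,0,1, 0,0,3,0.022,0.032,0,1, 0,0,3,0.022,0.032,0,1, 0,0,0,0,0,0,1]'
```

```text
clock: 1.82
tcp_pos: [327.4, -316.7, 194.7]
ee_rot: [2.957, 1.061, 0.0]
ft_force: [1.0, 0.0, 0.7]
opening: 85.6
clock: 2.23
tcp_pos: [437.7, -156.4, 194.9]
ee_rot: [2.792, 1.439, 0.001]
ft_force: [0.8, 0.2, 0.8]
opening: 85.3
clock: 2.65
tcp_pos: [547.6, 3.8, 194.7]
ee_rot: [2.58, 1.792, 0.0]
ft_force: [-0.2, -1.9, -0.3]
opening: 85.3
clock: 3.07
tcp_pos: [638.5, 136.1, 192.9]
ee_rot: [-2.374, -2.056, -0.006]
ft_force: [1.1, -0.0, 1.0]
opening: 85.4
```

```bash
python3 -m jog '[0,0,4,0.026,0.030,0,1, 0,0,0,0,0,-0.03,1, 0,0,0,0,0,0,1]'
python3 - <<'E'
from h import *
p=robot.snapshot('wrist'); g=p['color'].copy()
for b,z in(('slim_bottle',10),('cone_bottle',10),('insert_slim',4),('insert_cone',4)):
    for r in robot.place_of(p,b)[:2]: print(b,round(r['p'],2),np.round(r['pixel']),ray(p,r['pixel'],z).round(1))
for X in([665,166,94],[665,166,10],[660,102.5,88]): print(X,np.round(proj(p,X))); cv2.circle(g,tuple(int(v) for v in proj(p,X)),3,(0,0,255),-1)
cv2.imwrite('pics/w1.png',g)
E
```

```text
clock: 3.32
tcp_pos: [659.7, 160.9, 159.4]
ee_rot: [-2.305, -2.13, 0.009]
ft_force: [-1.3, 0.1, -1.9]
opening: 85.6
slim_bottle 0.93 [265. 162.] [667.5 168.4  10. ]
slim_bottle 0.76 [227.  77.] [633.5 263.5  10. ]
cone_bottle 0.83 [265. 213.] [662.3 103.6  10. ]
insert_slim 0.65 [260. 162.] [661.8 167.4   4. ]
insert_cone 0.64 [266. 211.] [664.  103.5   4. ]
insert_cone 0.37 [263. 214.] [659.9 101.    4. ]
[665, 166, 94] [264. 186.]
[665, 166, 10] [263. 164.]
[660, 102.5, 88] [263. 246.]
```

View pics/w1.png

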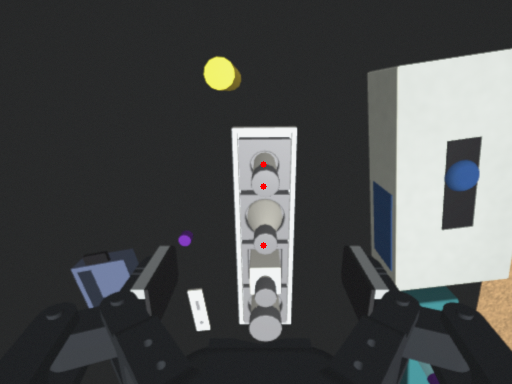

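The wrist view shows the slim cap at (264,181), beside the projected dot, with the cone cap at (264,244). The yellow one at (220,73) is left alone. Now I'll descend and grip.

```bash
python3 -m jog '[0,0,0,0.006,0.006,0,1, 0,0,0,0,0,-0.030,1, 0,0,0,0,0,-0.030,1, 0,0,0,0,0,0,1]'
python3 -m jog '[0,0,0,0,0,-0.020,1, 0,0,0,0,0,-0.015,1, 0,0,0,0,0,0,1, 0,0,0,0,0,0,1]'
```

```text
clock: 3.9
tcp_pos: [663.4, 164.9, 99.7]
ee_rot: [-2.306, -2.127, 0.012]
ft_force: [-2.1, -0.3, -2.1]
opening: 85.5
clock: 4.23
tcp_pos: [667.0, 165.8, 70.6]
ee_rot: [-2.309, -2.13, 0.0]
ft_force: [0.2, 0.3, 0.1]
opening: 85.2
```

```bash
python3 -m jog '[0,0,0,0,0.001,-0.008,1, 0,0,0,0,0,0,1]'
python3 -m jog '[0,0,0,0,0,0,0, 0,0,0,0,0,0,0, 0,0,0,0,0,0,0, 0,0,0,0,0,0,0, 0,0,0,0,0,0,0]' 40
python3 -m jog '[0,0,0,0,0,0,0, 0,0,0,0,0,0,0, 0,0,0,0,0,0,0, 0,0,0,0,0,0,0, 0,0,0,0,0,0,0]' 40
```

```text
clock: 4.4
tcp_pos: [667.5, 167.2, 62.3]
ee_rot: [2.308, 2.13, 0.002]
ft_force: [-0.6, -0.6, -0.9]
opening: 85.5
clock: 4.82
tcp_pos: [667.0, 166.9, 61.9]
ee_rot: [2.309, 2.13, 0.001]
ft_force: [-0.1, 0.4, -0.1]
opening: 25.6
clock: 5.23
tcp_pos: [666.8, 166.9, 61.6]
ee_rot: [-2.309, -2.13, 0.0]
ft_force: [0.1, -0.5, 0.4]
opening: -0.3
```

It closed fully, so nothing is held. I'll check before moving.

```bash
python3 - <<'E'
from h import *
a=robot.snapshot('wrist'); b=robot.snapshot('scene')
cv2.imwrite('pics/w2.png',np.hstack([cv2.resize(a['color'],(400,300)),cv2.resize(b['color'][190:340,180:380],(400,300))]))
for X in([667,167,94],[667,167,62]): print(proj(a,X))
E
```

```text
[np.float64(257.65242583510116), np.float64(246.6679436563996)]
[np.float64(257.8733398730501), np.float64(223.01167022892724)]
```

View pics/w2.png

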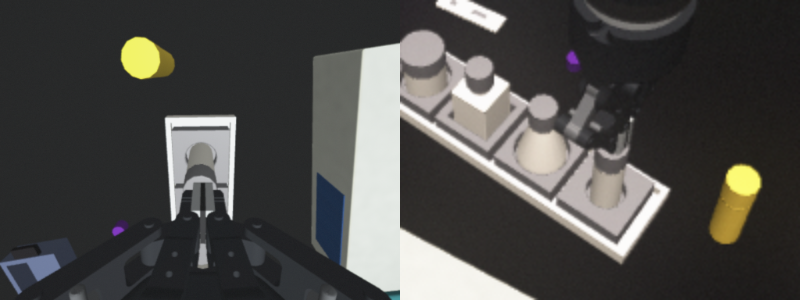

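The fingers shut on the −y side of the bottle. It stands upright in its recess, with its base near (256,198) in wrist pixels. I'll open, raise and remeasure.

```bash
python3 -m jog '[0,0,0,0,-0.005,0,0, 0,0,0,0,-0.015,0.02,0, 0,0,0,0,0,0.035,0, 0,0,0,0,0,0.035,1, 0,0,0,0,0,0.03,1]'
python3 -m jog '[0,0,0,0,0,0,1, 0,0,0,0,0,0,1, 0,0,0,0,0,0,1]'
python3 - <<'E'
from h import *
ims=[]
for n in('wrist','scene','top'):
    p=robot.snapshot(n); g=p['color'].copy()
    for r in robot.place_of(p,'slim_bottle')[:3]: print(n,'slim',round(r['p'],2),np.round(r['pixel']),ray(p,r['pixel'],10).round(1))
    for r in robot.look_for(p,'slim_bottle')[:3]: print(n,'look',round(r['p'],2),np.round(r['pixel']),ray(p,r['pixel'],52).round(1))
    uv=np.array(proj(p,[667,167,50])).astype(int); print(n,[np.round(proj(p,[667,167,z])) for z in(94,10)])
    for z in(94,10): cv2.circle(g,tuple(int(round(v)) for v in proj(p,[667,167,z])),1,(0,0,255),-1)
    c=g[max(0,uv[1]-45):uv[1]+45,max(0,uv[0]-30):uv[0]+30]; ims.append(cv2.resize(c,(260,390)))
cv2.imwrite('pics/w3.png',np.hstack(ims))
E
```

```text
clock: 5.75
tcp_pos: [666.9, 146.1, 183.6]
ee_rot: [2.309, 2.129, 0.001]
ft_force: [0.6, 0.1, 0.4]
opening: 23.1
clock: 6.0
tcp_pos: [666.6, 146.6, 181.3]
ee_rot: [-2.309, -2.13, 0.001]
ft_force: [-1.1, 0.3, 0.8]
opening: 60.1
wrist slim 0.91 [258. 148.] [668.2 166.9  10. ]
wrist slim 0.64 [225.  66.] [639.  262.9  10. ]
wrist look 0.95 [213.  59.] [632.2 265.8  52. ]
wrist look 0.64 [259. 156.] [669.2 165.5  52. ]
wrist [array([257., 164.]), array([257., 148.])]
scene slim 0.78 [278. 288.] [667.4 161.1  10. ]
scene slim 0.74 [343. 302.] [633.9 261.2  10. ]
scene look 0.73 [347. 292.] [637.1 261.8  52. ]
scene [array([286., 263.]), array([282., 290.])]
top slim 0.61 [205. 148.] [670.8 170.   10. ]
top [array([200., 142.]), array([206., 150.])]
```

View pics/w3.png

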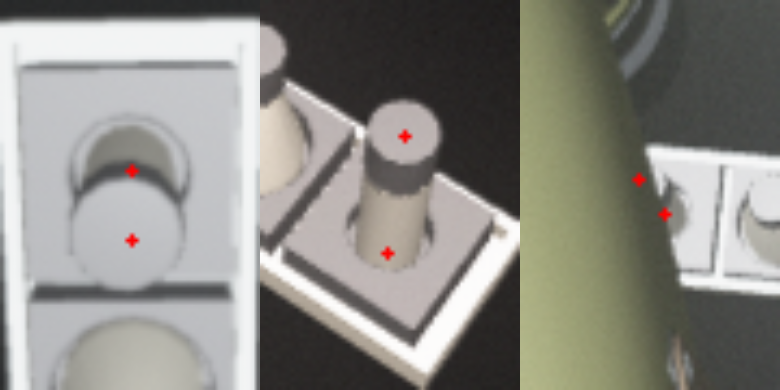

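The bottle still stands at (667,167), with the cap where it was projected in all three views. So I need to check where the fingertips really are relative to the reported TCP.

```bash
python3 -m jog '[0,0,0,0,0,0,0, 0,0,0,0,0,0,0, 0,0,0,0,0,0,0, 0,0,0,0,0,0,0, 0,0,0,0,0,0,0]'
python3 -m jog '[0,0,0,0,0,0,0, 0,0,0,0,0,0,0, 0,0,0,0,0,0,0, 0,0,0,0,0,0,0, 0,0,0,0,0,0,0]'
python3 - <<'E'
from h import *
ims=[]; s=robot.sense(); T=s['tcp_pos']; print(T,s['opening'],robot.hold_point_z)
for n in('wrist','scene'):
    p=robot.snapshot(n); g=p['color'].copy(); uv=np.array(proj(p,T)).astype(int); print(n,uv,np.round(proj(p,T+[0,0,19])))
    for z,c in((0,(0,0,255)),(19,(0,255,0))): cv2.circle(g,tuple(int(round(v)) for v in proj(p,T+[0,0,z])),1,c,-1)
    y=max(0,uv[1]-75); c=g[y:y+150,uv[0]-66:uv[0]+66]; print(uv-[66,0],y);ims.append(cv2.resize(c,(396,450)))
cv2.imwrite('pics/w4.png',np.hstack(ims))
E
```

```text
clock: 6.87
tcp_pos: [666.9, 146.9, 181.7]
ee_rot: [2.309, 2.13, 0.0]
ft_force: [0.1, 0.9, -0.4]
opening: 25.8
clock: 7.28
tcp_pos: [666.8, 146.9, 181.6]
ee_rot: [-2.309, -2.13, 0.0]
ft_force: [0.4, 0.1, 0.1]
opening: -0.3
[666.83034525 146.89403863 181.61076955] -0.27395581281759135 -18.700000000000003
wrist [257 222] [257. 236.]
[191 222] 147
scene [277 222] [278. 214.]
[211 222] 147
```

View pics/w4.png

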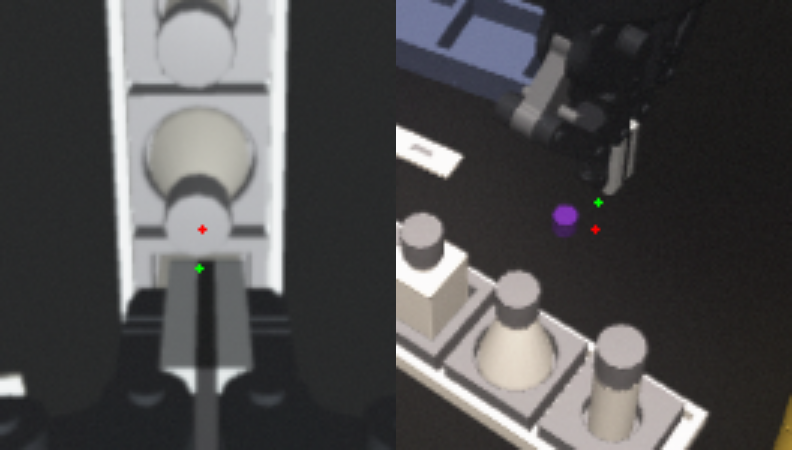

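The real fingertips, at crop (205,262) in the wrist view and (612,192) in the scene view, sit clearly above the reported TCP marks. So the pads closed over the cap's rim. I'll triangulate the offset.

```bash
python3 - <<'E'
from h import *
from scipy.optimize import least_squares
T=robot.sense()['tcp_pos']; w=robot.snapshot('wrist'); s=robot.snapshot('scene')
f=lambda X: np.r_[np.subtract(proj(w,X),[259.3,234.3]),np.subtract(proj(s,X),[283,211])]
r=least_squares(f,T); print(r.x-T,r.fun)
p=w; print('wrist cam rel tcp',-np.array(p['R']).T@np.array(p['t'])-T)
E
```

```text
[ 1.67598929  7.44831229 31.7055041 ] [-0.0407089   0.21290896  0.29192369  0.39979126]
wrist cam rel tcp [  7.62479988  83.13963393 179.00785808]
```

The tips sit about 30 mm behind the reported TCP. A reported z of 35 grips the bottle whether or not that offset is real, and it clears the insert at 24 mm.

```bash
python3 -m jog '[0,0,0,0,0,0,1, 0,0,0,0,0,0,1, 0,0,0,0,0,0,1, 0,0,0,0,0,0,1, 0,0,0,0,0,0,1]'
python3 -m jog '[0,0,0,0,0.020,0,1, 0,0,0,0,0,-0.03,1, 0,0,0,0,0,-0.03,1, 0,0,0,0,0,-0.03,1, 0,0,0,0,0,0,1]'
python3 -m jog '[0,0,0,0,0,-0.02,1, 0,0,0,0,0,-0.02,1, 0,0,0,0,0,-0.01,1, 0,0,0,0,0,0,1, 0,0,0,0,0,0,1]'
python3 -m jog '[0,0,0,0,0,-0.006,1, 0,0,0,0,0,-0.005,1, 0,0,0,0,0,0,1, 0,0,0,0,0,0,1]'
```

```text
clock: 7.9
tcp_pos: [666.8, 146.9, 181.6]
ee_rot: [2.309, 2.13, -0.0]
ft_force: [0.5, 0.2, 0.1]
opening: 60.7
clock: 8.32
tcp_pos: [661.8, 165.8, 84.8]
ee_rot: [-2.304, -2.127, 0.017]
ft_force: [-1.1, -0.6, -1.1]
opening: 85.5
clock: 8.73
tcp_pos: [667.0, 166.8, 42.3]
ee_rot: [-2.309, -2.13, 0.0]
ft_force: [0.0, 0.5, 0.3]
opening: 85.4
clock: 9.07
tcp_pos: [666.8, 166.9, 30.8]
ee_rot: [-2.309, -2.13, -0.0]
ft_force: [0.2, 0.9, 0.5]
opening: 85.5
```

```bash
python3 -m jog '[0,0,0,0,0,0,0, 0,0,0,0,0,0,0, 0,0,0,0,0,0,0, 0,0,0,0,0,0,0, 0,0,0,0,0,0,0]' 40
python3 -m jog '[0,0,0,0,0,0,0, 0,0,0,0,0,0,0, 0,0,0,0,0,0,0, 0,0,0,0,0,0,0, 0,0,0,0,0,0,0]' 40
python3 - <<'E'
from h import *
ims=[]; s=robot.sense(); T=s['tcp_pos']
for n in('wrist','scene'):
    p=robot.snapshot(n); g=p['color'].copy(); uv=np.array(proj(p,T)).astype(int)
    for z,c in((0,(0,0,255)),(19,(0,255,0))): cv2.circle(g,tuple(int(round(v)) for v in proj(p,T+[0,0,z])),1,c,-1)
    y=max(0,uv[1]-75); c=g[y:y+150,uv[0]-66:uv[0]+66]; ims.append(cv2.resize(c,(396,450)))
cv2.imwrite('pics/w5.png',np.hstack(ims))
E
```

```text
clock: 9.48
tcp_pos: [666.9, 166.9, 30.7]
ee_rot: [2.309, 2.13, 0.0]
ft_force: [0.3, -0.4, 1.6]
opening: 25.6
clock: 9.9
tcp_pos: [666.8, 166.9, 30.8]
ee_rot: [-2.309, -2.13, -0.0]
ft_force: [-1.8, -1.5, 4.0]
opening: 25.0
```

View pics/w5.png

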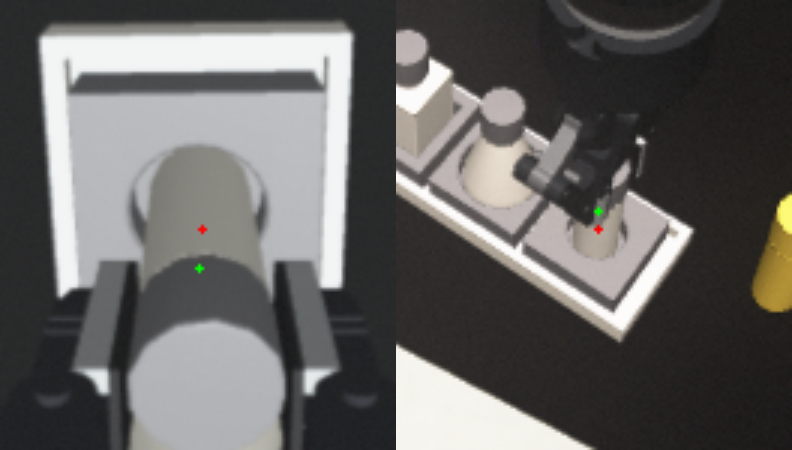

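It is gripped at 25 mm, which is the body width. Now I'll lift and check.

```bash
python3 -m jog '[0,0,0,0,0,0.01,0, 0,0,0,0,0,0.02,0, 0,0,0,0,0,0.025,0, 0,0,0,0,0,0.025,0, 0,0,0,0,0,0.015,0]'
python3 -m jog '[0,0,1,-0.015,-0.025,0,0, 0,0,1,-0.015,-0.027,0,0, 0,0,1,-0.015,-0.027,0,0, 0,0,1,-0.015,-0.027,0,0, 0,0,1,-0.015,-0.027,0,0]'
python3 -m jog '[0,0,1,-0.015,-0.027,0,0, 0,0,1,-0.015,-0.027,0,0, 0,0,1,-0.015,-0.027,0,0, 0,0,1,-0.015,-0.025,0,0, 0,0,1,-0.015,-0.025,0,0]'
python3 -m jog '[0,0,1,-0.015,-0.025,0,0, 0,0,0,-0.015,-0.025,0,0, 0,0,0,-0.010,-0.020,0,0, 0,0,0,0,0,0,0, 0,0,0,0,0,0,0]'
python3 - <<'E'
from h import *
ims=[]; s=robot.sense(); T=s['tcp_pos']; print(T)
for n in('wrist','scene'):
    p=robot.snapshot(n); g=p['color'].copy(); q=[473,-169.7,5]; uv=np.array(proj(p,q)).astype(int)
    for z,c in((0,(0,0,255)),): cv2.circle(g,tuple(int(round(v)) for v in proj(p,q)),2,c,-1)
    for r in robot.place_of(p,'slim_bottle')[:1]: print(n,r['p'],r['pixel'],ray(p,r['pixel'],95)); 
    ims.append(cv2.resize(g,(400,300)) if n=='wrist' else cv2.resize(g[60:210,130:330],(400,300)))
cv2.imwrite('pics/w6.png',np.hstack(ims))
E
```

```text
clock: 10.42
tcp_pos: [668.3, 167.1, 128.9]
ee_rot: [2.307, 2.129, 0.005]
ft_force: [0.8, -0.3, -1.3]
opening: 24.6
clock: 10.83
tcp_pos: [591.4, 32.7, 126.0]
ee_rot: [2.212, 2.23, 0.001]
ft_force: [-0.3, 0.2, -0.3]
opening: 24.7
clock: 11.25
tcp_pos: [516.3, -98.5, 126.1]
ee_rot: [2.113, 2.324, 0.0]
ft_force: [0.9, -0.2, -0.9]
opening: 24.7
clock: 11.67
tcp_pos: [476.7, -168.1, 126.1]
ee_rot: [2.097, 2.339, 0.001]
ft_force: [-0.5, -0.0, -0.4]
opening: 24.5
[ 476.69960003 -168.11387867  126.06311609]
wrist 0.86 [258.2, 208.0] [ 477.55780012 -169.88739377   95.        ]
scene 0.71 [182.8, 108.3] [ 462.83100508 -181.64140625   95.        ]
```

View pics/w6.png

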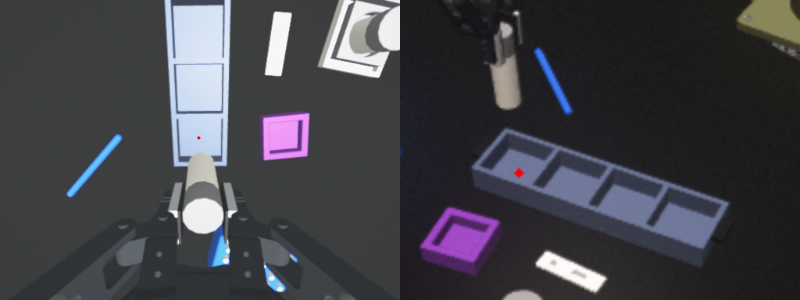

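The bottle is held upright at z≈105, and the pocket dot sits amid the end pocket in both views. Lowering.

```bash
python3 -m jog '[0,0,0,-0.003,-0.002,-0.02,0, 0,0,0,0,0,-0.025,0, 0,0,0,0,0,-0.025,0, 0,0,0,0,0,-0.015,0, 0,0,0,0,0,0,0]'
python3 -m jog '[0,0,0,0,0,-0.006,0, 0,0,0,0,0,-0.004,0, 0,0,0,0,0,-0.002,0, 0,0,0,0,0,0,0, 0,0,0,0,0,0,0]'
```

```text
clock: 12.28
tcp_pos: [471.3, -167.1, 37.4]
ee_rot: [-2.088, -2.339, 0.004]
ft_force: [-0.5, 0.2, -0.9]
opening: 24.3
clock: 12.7
tcp_pos: [474.5, -169.3, 29.2]
ee_rot: [2.093, 2.341, 0.001]
ft_force: [-0.4, 0.0, -0.5]
opening: 24.6
```

```bash
python3 -m jog '[0,0,0,0,0,-0.002,0, 0,0,0,0,0,0,0, 0,0,0,0,0,0,0]'
python3 -m jog '[0,0,0,0,0,-0.001,0, 0,0,0,0,0,0,0, 0,0,0,0,0,0,0]'
python3 -m jog '[0,0,0,0,0,-0.001,0, 0,0,0,0,0,0,0, 0,0,0,0,0,0,0]'
```

```text
clock: 12.95
tcp_pos: [473.9, -169.2, 26.8]
ee_rot: [2.094, 2.342, 0.0]
ft_force: [-0.4, -0.4, -1.3]
opening: 25.0
clock: 13.2
tcp_pos: [474.0, -169.2, 25.8]
ee_rot: [2.094, 2.341, 0.0]
ft_force: [-0.4, -0.1, 0.9]
opening: 24.5
clock: 13.45
tcp_pos: [474.2, -169.4, 25.7]
ee_rot: [2.093, 2.341, 0.0]
ft_force: [-2.1, 0.5, 8.3]
opening: 24.4
```

There is contact at 25.7 with 8 N, so it is seated. I'll release it, rise and go to the cone.

```bash
python3 -m jog '[0,0,0,0,0,0,0.4, 0,0,0,0,0,0,0.6, 0,0,0,0,0,0,1, 0,0,0,0,0,0,1, 0,0,0,0,0,0,1]'
python3 -m jog '[0,0,0,0,0,0,1, 0,0,0,0,0,0,1, 0,0,0,0,0,0.02,1, 0,0,0,0,0,0.035,1, 0,0,0,0,0,0.035,1]'
python3 -m jog '[0,0,-1,0.019,0.027,0.01,1, 0,0,-1,0.019,0.027,0,1, 0,0,-1,0.019,0.027,0,1, 0,0,-1,0.019,0.027,0,1, 0,0,-1,0.019,0.027,0,1]'
python3 -m jog '[0,0,-1,0.019,0.027,0,1, 0,0,-1,0.019,0.027,0,1, 0,0,-1,0.019,0.027,0,1, 0,0,-1,0.019,0.027,0,1, 0,0,-1,0.017,0.029,0,1]'
python3 -m jog '[0,0,-1,0,0,0,1, 0,0,0,0,0,0,1, 0,0,0,0,0,0,1]'
python3 - <<'E'
from h import *
ims=[]
for n in('wrist','scene'):
    p=robot.snapshot(n); g=p['color'].copy()
    for b,z,q in(('slim_bottle',5,[473,-169.7,5]),('cone_bottle',10,[662,103.3,10]),('square_bottle',10,[657,39,10]),('jar_bottle',10,[652,-25,10])):
        for r in robot.place_of(p,b)[:2]: print(n,b,round(r['p'],2),np.round(r['pixel']),ray(p,r['pixel'],z).round(1))
    ims.append(cv2.resize(g,(400,300)) if n=='wrist' else cv2.resize(g[60:270,130:410],(400,300)))
cv2.imwrite('pics/w7.png',np.hstack(ims))
E
```

```text
clock: 13.87
tcp_pos: [473.7, -169.0, 24.3]
ee_rot: [-2.094, -2.342, 0.0]
ft_force: [-0.1, 0.1, -0.1]
opening: 80.2
clock: 14.28
tcp_pos: [472.2, -168.5, 114.4]
ee_rot: [-2.092, -2.339, 0.002]
ft_force: [0.9, 0.2, -0.3]
opening: 85.1
clock: 14.7
tcp_pos: [569.6, -32.8, 124.8]
ee_rot: [2.195, 2.247, 0.0]
ft_force: [0.6, -0.7, 0.2]
opening: 85.6
clock: 15.12
tcp_pos: [662.7, 104.1, 124.3]
ee_rot: [2.291, 2.149, -0.0]
ft_force: [0.1, -0.2, -0.3]
opening: 85.5
clock: 15.37
tcp_pos: [661.1, 102.7, 124.0]
ee_rot: [-2.308, -2.131, 0.003]
ft_force: [-0.8, -0.9, 0.0]
opening: 85.5
wrist slim_bottle 0.64 [217.   8.] [636.7 262.4   5. ]
wrist cone_bottle 0.86 [260. 174.] [663.2 105.4  10. ]
wrist square_bottle 0.67 [262. 229.] [660.8  41.3  10. ]
wrist square_bottle 0.16 [258. 226.] [656.7  45.5  10. ]
scene slim_bottle 0.64 [185. 144.] [ 472.6 -180.7    5. ]
scene slim_bottle 0.6 [343. 303.] [631.9 262.2   5. ]
scene cone_bottle 0.91 [250. 270.] [664.  103.1  10. ]
scene square_bottle 0.84 [216. 250.] [660.8  32.   10. ]
scene jar_bottle 0.58 [195. 233.] [651.1 -21.1  10. ]
```

View pics/w7.png

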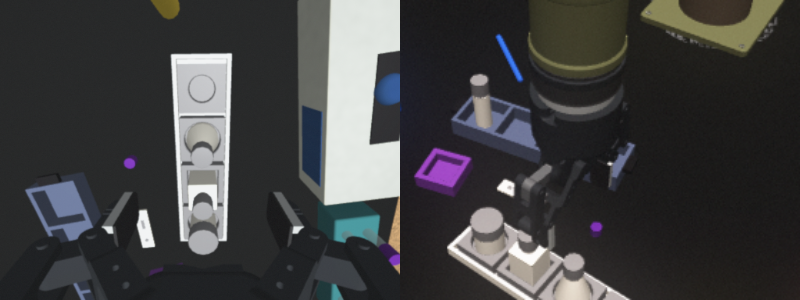

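Slim stands upright in the right-end pocket, and the cone sits at about (663,104). I'll descend and grip its cap.

```bash
python3 -m jog '[0,0,0,0.001,0.001,-0.02,1, 0,0,0,0,0,-0.025,1, 0,0,0,0,0,-0.025,1, 0,0,0,0,0,-0.01,1, 0,0,0,0,0,0,1]'
python3 -m jog '[0,0,0,0,0,-0.006,1, 0,0,0,0,0,-0.004,1, 0,0,0,0,0,0,1, 0,0,0,0,0,0,1]'
python3 -m jog '[0,0,0,0,0,0,0, 0,0,0,0,0,0,0, 0,0,0,0,0,0,0, 0,0,0,0,0,0,0, 0,0,0,0,0,0,0]' 40
python3 -m jog '[0,0,0,0,0,0,0, 0,0,0,0,0,0,0, 0,0,0,0,0,0,0, 0,0,0,0,0,0,0, 0,0,0,0,0,0,0]'
```

```text
clock: 16.28
tcp_pos: [660.0, 103.4, 41.4]
ee_rot: [-2.306, -2.128, 0.008]
ft_force: [0.0, -0.3, -0.4]
opening: 85.5
clock: 16.62
tcp_pos: [663.6, 104.0, 35.6]
ee_rot: [2.308, 2.13, 0.002]
ft_force: [0.6, -0.5, 0.9]
opening: 85.7
clock: 17.03
tcp_pos: [662.9, 103.9, 34.8]
ee_rot: [2.309, 2.13, 0.0]
ft_force: [-0.5, 0.3, 0.6]
opening: 25.3
clock: 17.45
tcp_pos: [662.8, 103.9, 34.8]
ee_rot: [-2.309, -2.13, -0.0]
ft_force: [-1.8, 0.1, 3.7]
opening: 22.5
```

```bash
python3 -m jog '[0,0,0,0,0,0.01,0, 0,0,0,0,0,0.02,0, 0,0,0,0,0,0.025,0, 0,0,0,0,0,0.025,0, 0,0,0,0,0,0.015,0]'
python3 -m jog '[0,0,1,-0.015,-0.016,0,0, 0,0,1,-0.015,-0.016,0,0, 0,0,1,-0.015,-0.016,0,0, 0,0,1,-0.015,-0.016,0,0, 0,0,1,-0.015,-0.016,0,0]'
python3 -m jog '[0,0,1,-0.015,-0.016,0,0, 0,0,1,-0.015,-0.016,0,0, 0,0,1,-0.015,-0.016,0,0, 0,0,1,-0.015,-0.016,0,0, 0,0,1,-0.015,-0.016,0,0]'
python3 -m jog '[0,0,1,-0.015,-0.016,0,0, 0,0,0,-0.015,-0.016,0,0, 0,0,0,-0.015,-0.016,0,0, 0,0,0,0,0,0,0, 0,0,0,0,0,0,0]'
python3 - <<'E'
from h import *
ims=[]; s=robot.sense(); T=s['tcp_pos']; print(T)
for n in('wrist','scene'):
    p=robot.snapshot(n); g=p['color'].copy(); q=[465.4,-106,5]
    cv2.circle(g,tuple(int(round(v)) for v in proj(p,q)),2,(0,0,255),-1)
    for r in robot.place_of(p,'cone_bottle')[:1]: print(n,r['p'],r['pixel'],ray(p,r['pixel'],T[2]-25)); 
    ims.append(cv2.resize(g,(400,300)) if n=='wrist' else cv2.resize(g[60:210,130:330],(400,300)))
cv2.imwrite('pics/w8.png',np.hstack(ims))
E
```

```text
clock: 17.87
tcp_pos: [664.2, 104.0, 132.8]
ee_rot: [2.307, 2.129, 0.005]
ft_force: [0.7, 0.0, -0.1]
opening: 21.8
clock: 18.28
tcp_pos: [587.3, 23.2, 130.0]
ee_rot: [2.212, 2.23, 0.0]
ft_force: [-0.4, -1.7, -0.2]
opening: 22.2
clock: 18.7
tcp_pos: [512.3, -56.9, 130.0]
ee_rot: [2.113, 2.324, 0.0]
ft_force: [0.1, 0.3, -0.2]
opening: 22.3
clock: 19.12
tcp_pos: [467.5, -104.7, 130.1]
ee_rot: [2.096, 2.34, 0.001]
ft_force: [0.4, -0.6, 1.0]
opening: 22.4
[ 467.49334696 -104.7309036   130.09615462]
wrist 0.6 [258.0, 209.2] [ 468.03687287 -105.05261205  105.09615462]
scene 0.58 [212.8, 120.2] [ 469.52330748 -102.6087702   105.09615462]
```

View pics/w8.png

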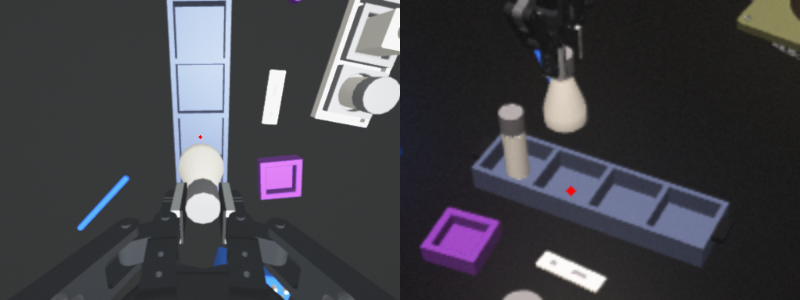

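The cone is held upright over pocket 2. Lowering, with contact expected at z≈29.8.

```bash
python3 -m jog '[0,0,0,-0.002,-0.001,-0.02,0, 0,0,0,0,0,-0.025,0, 0,0,0,0,0,-0.025,0, 0,0,0,0,0,-0.015,0, 0,0,0,0,0,0,0]'
python3 -m jog '[0,0,0,0,0,-0.006,0, 0,0,0,0,0,-0.005,0, 0,0,0,0,0,-0.002,0, 0,0,0,0,0,0,0, 0,0,0,0,0,0,0]'
python3 -m jog '[0,0,0,0,0,-0.001,0, 0,0,0,0,0,0,0, 0,0,0,0,0,0,0]'
python3 -m jog '[0,0,0,0,0,-0.001,0, 0,0,0,0,0,0,0, 0,0,0,0,0,0,0]'
```

```text
clock: 19.73
tcp_pos: [463.4, -103.8, 41.5]
ee_rot: [-2.089, -2.339, 0.005]
ft_force: [-1.3, -0.2, -0.9]
opening: 22.2
clock: 20.15
tcp_pos: [466.5, -105.2, 32.2]
ee_rot: [2.093, 2.341, 0.001]
ft_force: [0.1, -0.3, -0.6]
opening: 22.5
clock: 20.4
tcp_pos: [466.1, -105.2, 30.9]
ee_rot: [2.094, 2.341, 0.0]
ft_force: [-0.3, -0.1, -0.5]
opening: 22.4
clock: 20.65
tcp_pos: [466.1, -105.2, 29.8]
ee_rot: [2.094, 2.341, 0.0]
ft_force: [-0.3, -1.5, 1.7]
opening: 22.3
```

```bash
python3 -m jog '[0,0,0,0,0,-0.0007,0, 0,0,0,0,0,0,0, 0,0,0,0,0,0,0]'
python3 -m jog '[0,0,0,0,0,0,0.4, 0,0,0,0,0,0,0.6, 0,0,0,0,0,0,1, 0,0,0,0,0,0,1, 0,0,0,0,0,0,1]'
python3 -m jog '[0,0,0,0,0,0,1, 0,0,0,0,0,0,1, 0,0,0,0,0,0.02,1, 0,0,0,0,0,0.035,1, 0,0,0,0,0,0.035,1]'
python3 -m jog '[0,0,-1,0.019,0.0145,0.01,1, 0,0,-1,0.019,0.0145,0,1, 0,0,-1,0.019,0.0145,0,1, 0,0,-1,0.019,0.0145,0,1, 0,0,-1,0.019,0.0145,0,1]'
python3 -m jog '[0,0,-1,0.019,0.0145,0,1, 0,0,-1,0.019,0.0145,0,1, 0,0,-1,0.019,0.0145,0,1, 0,0,-1,0.019,0.0145,0,1, 0,0,-1,0.019,0.0145,0,1]'
python3 -m jog '[0,0,-1,0,0,0,1, 0,0,0,0,0,0,1, 0,0,0,0,0,0,1]'
python3 - <<'E'
from h import *
for n in('wrist','scene'):
    p=robot.snapshot(n)
    for b,z in(('slim_bottle',5),('cone_bottle',5),('square_bottle',10),('jar_bottle',10)):
        for r in robot.place_of(p,b)[:2]: print(n,b,round(r['p'],2),np.round(r['pixel']),ray(p,r['pixel'],z).round(1))
E
```

```text
clock: 20.9
tcp_pos: [466.1, -105.3, 29.7]
ee_rot: [2.094, 2.341, 0.0]
ft_force: [-2.4, -0.3, 6.1]
opening: 22.4
clock: 21.32
tcp_pos: [465.7, -105.1, 28.7]
ee_rot: [-2.094, -2.342, 0.0]
ft_force: [-0.5, -0.0, 0.6]
opening: 80.2
clock: 21.73
tcp_pos: [464.1, -104.7, 118.8]
ee_rot: [-2.092, -2.339, 0.003]
ft_force: [0.1, -0.4, -0.2]
opening: 85.7
clock: 22.15
tcp_pos: [561.7, -31.9, 129.1]
ee_rot: [2.195, 2.247, 0.0]
ft_force: [0.7, -0.4, 0.4]
opening: 85.4
clock: 22.57
tcp_pos: [656.5, 40.7, 128.6]
ee_rot: [-2.291, -2.149, 0.001]
ft_force: [-0.3, 1.0, -1.0]
opening: 85.4
clock: 22.82
tcp_pos: [655.1, 39.7, 128.4]
ee_rot: [-2.308, -2.131, 0.002]
ft_force: [0.4, -0.9, -0.4]
opening: 85.3
wrist cone_bottle 0.47 [119. 297.] [ 466.6 -105.9    5. ]
wrist cone_bottle 0.45 [260. 144.] [659.9  72.6   5. ]
wrist square_bottle 0.83 [263. 176.] [660.1  39.5  10. ]
wrist jar_bottle 0.68 [260. 228.] [652.1 -21.2  10. ]
scene slim_bottle 0.7 [187. 142.] [ 464.6 -181.1    5. ]
scene slim_bottle 0.65 [342. 306.] [637.2 261.7   5. ]
scene square_bottle 0.81 [219. 249.] [657.5  35.6  10. ]
scene jar_bottle 0.66 [196. 232.] [649.1 -20.3  10. ]
```

```bash
python3 -m jog '[0,0,0,0.003,0,-0.02,1, 0,0,0,0,0,-0.025,1, 0,0,0,0,0,-0.025,1, 0,0,0,0,0,-0.014,1, 0,0,0,0,0,0,1]'
python3 -m jog '[0,0,0,0,0,-0.006,1, 0,0,0,0,0,-0.004,1, 0,0,0,0,0,0,1, 0,0,0,0,0,0,1]'
python3 -m jog '[0,0,0,0,0,0,0, 0,0,0,0,0,0,0, 0,0,0,0,0,0,0, 0,0,0,0,0,0,0, 0,0,0,0,0,0,0]' 40
python3 -m jog '[0,0,0,0,0,0,0, 0,0,0,0,0,0,0, 0,0,0,0,0,0,0, 0,0,0,0,0,0,0, 0,0,0,0,0,0,0]'
```

```text
clock: 23.73
tcp_pos: [655.5, 39.6, 41.0]
ee_rot: [-2.305, -2.127, 0.009]
ft_force: [-0.4, 0.3, -0.3]
opening: 85.8
clock: 24.07
tcp_pos: [659.6, 39.9, 35.8]
ee_rot: [2.308, 2.13, 0.002]
ft_force: [0.3, -1.0, 0.4]
opening: 85.3
clock: 24.48
tcp_pos: [658.9, 39.9, 35.1]
ee_rot: [2.309, 2.13, 0.0]
ft_force: [-0.7, 0.9, -0.6]
opening: 25.5
clock: 24.9
tcp_pos: [658.7, 39.9, 35.2]
ee_rot: [-2.309, -2.13, 0.0]
ft_force: [-1.6, 0.2, 3.5]
opening: 22.2
```

```bash
python3 -m jog '[0,0,0,0,0,0.01,0, 0,0,0,0,0,0.02,0, 0,0,0,0,0,0.025,0, 0,0,0,0,0,0.025,0, 0,0,0,0,0,0.015,0]'
python3 -m jog '[0,0,1,-0.0155,-0.0063,0,0, 0,0,1,-0.0155,-0.0063,0,0, 0,0,1,-0.0155,-0.0063,0,0, 0,0,1,-0.0155,-0.0063,0,0, 0,0,1,-0.0155,-0.0063,0,0]'
python3 -m jog '[0,0,1,-0.0155,-0.0063,0,0, 0,0,1,-0.0155,-0.0063,0,0, 0,0,1,-0.0155,-0.0063,0,0, 0,0,1,-0.0155,-0.0063,0,0, 0,0,1,-0.0155,-0.0063,0,0]'
python3 -m jog '[0,0,1,-0.0155,-0.0063,0,0, 0,0,0,-0.0155,-0.0063,0,0, 0,0,0,-0.0155,-0.0063,0,0, 0,0,0,0,0,0,0, 0,0,0,0,0,0,0]'
python3 - <<'E'
from h import *
ims=[]; s=robot.sense(); T=s['tcp_pos']; print(T)
for n in('wrist','scene'):
    p=robot.snapshot(n); g=p['color'].copy(); q=[457.7,-42.6,5]
    cv2.circle(g,tuple(int(round(v)) for v in proj(p,q)),2,(0,0,255),-1)
    for r in robot.place_of(p,'square_bottle')[:1]: print(n,r['p'],r['pixel'],ray(p,r['pixel'],T[2]-25)); 
    ims.append(cv2.resize(g,(400,300)) if n=='wrist' else cv2.resize(g[60:210,130:330],(400,300)))
cv2.imwrite('pics/w9.png',np.hstack(ims))
E
```

```text
clock: 25.32
tcp_pos: [660.3, 39.9, 132.9]
ee_rot: [2.307, 2.129, 0.004]
ft_force: [-0.5, 0.1, -0.5]
opening: 22.2
clock: 25.73
tcp_pos: [580.9, 8.1, 130.1]
ee_rot: [2.212, 2.23, 0.0]
ft_force: [0.0, 0.5, -1.0]
opening: 21.9
clock: 26.15
tcp_pos: [503.4, -23.5, 130.2]
ee_rot: [2.113, 2.324, 0.0]
ft_force: [-0.0, -1.5, -1.0]
opening: 22.1
clock: 26.57
tcp_pos: [457.3, -42.2, 130.3]
ee_rot: [2.095, 2.341, 0.001]
ft_force: [0.0, -0.3, -0.6]
opening: 22.1
[457.256654   -42.22379254 130.31211483]
wrist 0.89 [259.5, 209.9] [459.01402049 -42.98942425 105.31211483]
scene 0.67 [239.4, 126.1] [456.33012612 -50.00430376 105.31211483]
```

View pics/w9.png

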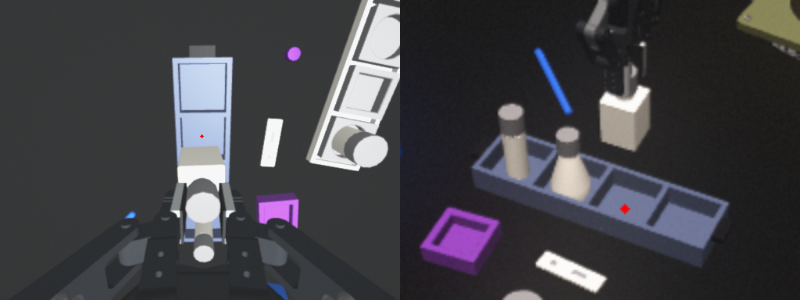

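Slim and cone stand in their pockets, and the square bottle is upright over pocket 3. Contact is expected at z≈30.1.

```bash
python3 -m jog '[0,0,0,0,0,-0.02,0, 0,0,0,0,0,-0.025,0, 0,0,0,0,0,-0.025,0, 0,0,0,0,0,-0.015,0, 0,0,0,0,0,0,0]'
python3 -m jog '[0,0,0,0,0,-0.006,0, 0,0,0,0,0,-0.005,0, 0,0,0,0,0,-0.003,0, 0,0,0,0,0,0,0, 0,0,0,0,0,0,0]'
python3 -m jog '[0,0,0,0,0,-0.001,0, 0,0,0,0,0,0,0, 0,0,0,0,0,0,0]'
```

```text
clock: 27.18
tcp_pos: [455.0, -41.5, 41.9]
ee_rot: [-2.09, -2.339, 0.006]
ft_force: [-1.5, 0.6, -2.1]
opening: 22.5
clock: 27.6
tcp_pos: [457.8, -42.1, 31.4]
ee_rot: [2.093, 2.341, 0.001]
ft_force: [-0.6, 1.0, -1.8]
opening: 22.2
clock: 27.85
tcp_pos: [457.6, -42.0, 30.2]
ee_rot: [2.094, 2.342, 0.001]
ft_force: [0.5, 0.5, 0.4]
opening: 22.4
```

```bash
python3 -m jog '[0,0,0,0,0,-0.0008,0, 0,0,0,0,0,0,0, 0,0,0,0,0,0,0]'
python3 -m jog '[0,0,0,0,0,0,0.4, 0,0,0,0,0,0,0.6, 0,0,0,0,0,0,1, 0,0,0,0,0,0,1, 0,0,0,0,0,0,1]'
python3 -m jog '[0,0,0,0,0,0,1, 0,0,0,0,0,0,1, 0,0,0,0,0,0.02,1, 0,0,0,0,0,0.035,1, 0,0,0,0,0,0.035,1]'
python3 -m jog '[0,0,-1,0.0195,0.002,0.01,1, 0,0,-1,0.0195,0.002,0,1, 0,0,-1,0.0195,0.002,0,1, 0,0,-1,0.0195,0.002,0,1, 0,0,-1,0.0195,0.002,0,1]'
python3 -m jog '[0,0,-1,0.0195,0.002,0,1, 0,0,-1,0.0195,0.002,0,1, 0,0,-1,0.0195,0.002,0,1, 0,0,-1,0.0195,0.002,0,1, 0,0,-1,0.0195,0.002,0,1]'
python3 -m jog '[0,0,-1,0,0,0,1, 0,0,0,0,0,0,1, 0,0,0,0,0,0,1]'
python3 - <<'E'
from h import *
for n in('wrist','scene'):
    p=robot.snapshot(n)
    for b,z in(('slim_bottle',5),('cone_bottle',5),('square_bottle',5),('jar_bottle',10),('insert_jar',4)):
        for r in robot.place_of(p,b)[:2]: print(n,b,round(r['p'],2),np.round(r['pixel']),ray(p,r['pixel'],z).round(1))
E
```

```text
clock: 28.1
tcp_pos: [457.7, -42.1, 30.1]
ee_rot: [2.094, 2.341, 0.001]
ft_force: [-2.2, 0.3, 6.7]
opening: 22.2
clock: 28.52
tcp_pos: [457.3, -42.0, 29.0]
ee_rot: [-2.094, -2.342, 0.0]
ft_force: [0.3, 0.3, -0.2]
opening: 80.3
clock: 28.93
tcp_pos: [455.6, -41.9, 119.0]
ee_rot: [-2.092, -2.34, 0.004]
ft_force: [1.5, 0.3, 0.6]
opening: 85.4
clock: 29.35
tcp_pos: [555.7, -31.9, 129.2]
ee_rot: [2.195, 2.247, 0.0]
ft_force: [-0.2, 1.0, 0.6]
opening: 85.4
clock: 29.77
tcp_pos: [653.1, -21.9, 128.7]
ee_rot: [-2.291, -2.149, 0.001]
ft_force: [-0.5, -0.1, 0.6]
opening: 85.3
clock: 30.02
tcp_pos: [651.3, -22.0, 128.6]
ee_rot: [-2.308, -2.13, 0.002]
ft_force: [0.2, 0.3, 0.2]
opening: 85.5
wrist cone_bottle 0.76 [109. 252.] [ 465.7 -103.5    5. ]
wrist square_bottle 0.83 [ 88. 208.] [455.3 -45.5   5. ]
wrist jar_bottle 0.95 [261. 177.] [653.9 -23.3  10. ]
wrist insert_jar 0.8 [263. 174.] [656.6 -21.9   4. ]
scene cone_bottle 0.92 [216. 157.] [ 468.7 -101.2    5. ]
scene cone_bottle 0.58 [196. 232.] [644.9 -22.3   5. ]
scene square_bottle 0.85 [238. 162.] [455.  -54.2   5. ]
scene jar_bottle 0.77 [194. 236.] [657.2 -17.7  10. ]
scene insert_jar 0.81 [193. 233.] [649.7 -26.6   4. ]
scene insert_jar 0.69 [284. 291.] [663.7 169.7   4. ]
```

```bash
python3 -m jog '[0,0,0,0.002,-0.001,-0.025,1, 0,0,0,0,0,-0.025,1, 0,0,0,0,0,-0.025,1, 0,0,0,0,0,-0.015,1, 0,0,0,0,0,0,1]'
python3 -m jog '[0,0,0,0,0,-0.008,1, 0,0,0,0,0,-0.007,1, 0,0,0,0,0,-0.005,1, 0,0,0,0,0,-0.004,1, 0,0,0,0,0,0,1]'
python3 -m jog '[0,0,0,0,0,0,1, 0,0,0,0,0,0,0, 0,0,0,0,0,0,0, 0,0,0,0,0,0,0, 0,0,0,0,0,0,0]' 40
python3 -m jog '[0,0,0,0,0,0,0, 0,0,0,0,0,0,0, 0,0,0,0,0,0,0, 0,0,0,0,0,0,0, 0,0,0,0,0,0,0]'
```

```text
clock: 31.03
tcp_pos: [650.9, -22.9, 35.0]
ee_rot: [-2.305, -2.127, 0.009]
ft_force: [0.3, -0.2, -1.1]
opening: 85.3
clock: 31.45
tcp_pos: [654.1, -23.0, 14.7]
ee_rot: [-2.309, -2.13, 0.001]
ft_force: [-0.1, -0.8, 0.5]
opening: 85.4
clock: 31.87
tcp_pos: [654.4, -23.0, 15.4]
ee_rot: [2.309, 2.13, 0.0]
ft_force: [-1.4, 1.1, 10.3]
opening: 38.9
clock: 32.28
tcp_pos: [654.5, -23.0, 15.6]
ee_rot: [2.309, 2.13, 0.001]
ft_force: [-2.3, 0.3, 6.0]
opening: 38.1
```

```bash
python3 -m jog '[0,0,0,0,0,0.01,0, 0,0,0,0,0,0.02,0, 0,0,0,0,0,0.025,0, 0,0,0,0,0,0.025,0, 0,0,0,0,0,0.015,0]'
python3 -m jog '[0,0,1,-0.0157,0.0034,0,0, 0,0,1,-0.0157,0.0034,0,0, 0,0,1,-0.0157,0.0034,0,0, 0,0,1,-0.0157,0.0034,0,0, 0,0,1,-0.0157,0.0034,0,0]'
python3 -m jog '[0,0,1,-0.0157,0.0034,0,0, 0,0,1,-0.0157,0.0034,0,0, 0,0,1,-0.0157,0.0034,0,0, 0,0,1,-0.0157,0.0034,0,0, 0,0,1,-0.0157,0.0034,0,0]'
python3 -m jog '[0,0,1,-0.0157,0.0034,0,0, 0,0,0,-0.0157,0.0034,0,0, 0,0,0,-0.0157,0.0034,0,0, 0,0,0,0,0,0,0, 0,0,0,0,0,0,0]'
python3 - <<'E'
from h import *
ims=[]; s=robot.sense(); T=s['tcp_pos']; print(T)
for n in('wrist','scene'):
    p=robot.snapshot(n); g=p['color'].copy(); q=[450,21,5]
    cv2.circle(g,tuple(int(round(v)) for v in proj(p,q)),2,(0,0,255),-1)
    for r in robot.place_of(p,'jar_bottle')[:1]: print(n,r['p'],r['pixel'],ray(p,r['pixel'],T[2]-5)); 
    ims.append(cv2.resize(g,(400,300)) if n=='wrist' else cv2.resize(g[60:210,130:330],(400,300)))
cv2.imwrite('pics/w10.png',np.hstack(ims))
E
```

```text
clock: 32.7
tcp_pos: [655.6, -23.1, 112.9]
ee_rot: [2.307, 2.129, 0.003]
ft_force: [0.7, -0.3, -0.6]
opening: 38.0
clock: 33.12
tcp_pos: [575.0, -5.9, 110.1]
ee_rot: [-2.213, -2.23, 0.0]
ft_force: [-0.5, 0.6, -0.4]
opening: 37.9
clock: 33.53
tcp_pos: [496.5, 11.1, 110.2]
ee_rot: [-2.113, -2.324, 0.0]
ft_force: [-0.7, 0.1, 0.2]
opening: 38.2
clock: 33.95
tcp_pos: [450.0, 21.2, 110.4]
ee_rot: [2.093, 2.342, 0.0]
ft_force: [-0.2, -0.4, -0.1]
opening: 38.2
[449.97405438  21.24552185 110.365742  ]
wrist 0.59 [254.3, 221.8] [448.13767561  19.31296689 105.365742  ]
scene 0.74 [272.4, 140.4] [456.80617793  22.98439278 105.365742  ]
```

View pics/w10.png

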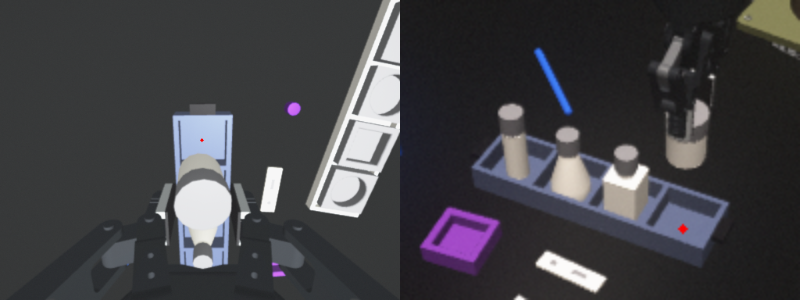

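The square bottle stands in pocket 3, and the jar is held upright over pocket 4. Contact is expected at z≈10.

```bash
python3 -m jog '[0,0,0,0,0,-0.02,0, 0,0,0,0,0,-0.025,0, 0,0,0,0,0,-0.025,0, 0,0,0,0,0,-0.015,0, 0,0,0,0,0,0,0]'
python3 -m jog '[0,0,0,0,0,-0.006,0, 0,0,0,0,0,-0.005,0, 0,0,0,0,0,-0.002,0, 0,0,0,0,0,0,0, 0,0,0,0,0,0,0]'
python3 -m jog '[0,0,0,0,0,-0.0015,0, 0,0,0,0,0,0,0, 0,0,0,0,0,0,0]'
```

```text
clock: 34.57
tcp_pos: [448.0, 20.9, 22.2]
ee_rot: [-2.092, -2.338, 0.007]
ft_force: [-0.0, 0.3, -1.5]
opening: 38.0
clock: 34.98
tcp_pos: [450.9, 21.2, 12.6]
ee_rot: [2.093, 2.341, 0.001]
ft_force: [-0.1, -0.1, -0.8]
opening: 38.0
clock: 35.23
tcp_pos: [450.5, 21.2, 10.9]
ee_rot: [2.094, 2.342, 0.001]
ft_force: [0.1, -0.3, -1.1]
opening: 38.0
```

```bash
python3 -m jog '[0,0,0,0,0,-0.001,0, 0,0,0,0,0,0,0, 0,0,0,0,0,0,0]'
python3 -m jog '[0,0,0,0,0,-0.0007,0, 0,0,0,0,0,0,0, 0,0,0,0,0,0,0]'
```

```text
clock: 35.48
tcp_pos: [450.4, 21.2, 10.6]
ee_rot: [2.094, 2.341, 0.001]
ft_force: [-2.5, -0.6, 8.5]
opening: 38.3
clock: 35.73
tcp_pos: [450.5, 21.2, 10.5]
ee_rot: [2.093, 2.341, 0.001]
ft_force: [-3.7, -0.4, 14.3]
opening: 38.2
```

```bash
python3 -m jog '[0,0,0,0,0,0,0.55, 0,0,0,0,0,0,0.7, 0,0,0,0,0,0,1, 0,0,0,0,0,0,1, 0,0,0,0,0,0,1]'
python3 -m jog '[0,0,0,0,0,0,1, 0,0,0,0,0,0,1, 0,0,0,0,0,0.02,1, 0,0,0,0,0,0.035,1, 0,0,0,0,0,0.035,1]'
python3 -m jog '[0,0,0,0,0,0.04,1, 0,0,0,0,0.01,0.03,1, 0,0,0,-0.01,0.035,0,1, 0,0,0,-0.01,0.035,0,1, 0,0,0,-0.01,0.035,0,1]'
python3 -m jog '[0,0,0,-0.01,0.035,0,1, 0,0,0,-0.01,0.035,0,1, 0,0,0,0,0.035,0,1, 0,0,0,0,0,0,1, 0,0,0,0,0,0,1]'
python3 - <<'E'
from h import *
P={n:robot.snapshot(n) for n in('top','scene')}
Q={'slim_bottle':(473,-169.7),'cone_bottle':(465.4,-106),'square_bottle':(457.7,-42.6),'jar_bottle':(450,21)}
for n,p in P.items():
    for b,q in Q.items():
        for r in robot.place_of(p,b)[:1]: print(n,b,round(r['p'],2),ray(p,r['pixel'],5)[:2].round(1),'want',q)
cv2.imwrite('pics/w11.png',np.hstack([cv2.resize(P['top']['color'][200:290,220:380],(400,225)),cv2.resize(P['scene']['color'][100:212,140:340],(400,225))]))
E
```

```text
clock: 36.15
tcp_pos: [450.2, 21.2, 8.7]
ee_rot: [-2.094, -2.342, 0.0]
ft_force: [0.3, 0.7, 0.2]
opening: 85.2
clock: 36.57
tcp_pos: [448.4, 21.1, 98.8]
ee_rot: [-2.092, -2.34, 0.004]
ft_force: [0.9, 0.7, -0.1]
opening: 85.3
clock: 36.98
tcp_pos: [420.6, 137.3, 169.9]
ee_rot: [2.096, 2.339, 0.003]
ft_force: [0.9, -0.0, 0.7]
opening: 85.8
clock: 37.4
tcp_pos: [400.0, 242.7, 168.7]
ee_rot: [2.09, 2.346, -0.0]
ft_force: [-0.2, -0.3, -0.2]
opening: 85.2
top slim_bottle 0.74 [ 476.4 -170.7] want (473, -169.7)
top cone_bottle 0.81 [ 466.8 -112.2] want (465.4, -106)
top square_bottle 0.77 [450.9 -44.4] want (457.7, -42.6)
top jar_bottle 0.79 [446.7  19.4] want (450, 21)
scene slim_bottle 0.69 [635.3 264.6] want (473, -169.7)
scene cone_bottle 0.75 [ 469.1 -111.8] want (465.4, -106)
scene square_bottle 0.8 [456.9 -55. ] want (457.7, -42.6)
scene jar_bottle 0.61 [449.5  23.9] want (450, 21)
```

View pics/w11.png

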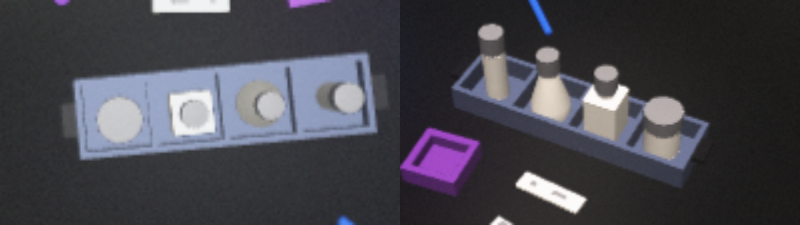

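All four bottles stand upright, one to a pocket. From the left they are jar (118,120), square (190,113), cone (262,103) and slim (345,97). The robot is clear of them, so I'm handing in.

```bash
python3 -c "from bench import robot; print(robot.close_job())"
```

```text
the job is handed in; nothing more can be done
None
```

All four bottles are in the loading rack in reverse order, and I handed the job in at about 37.5 s of the 112 s allowed. From the right end of the rack they are slim, cone, square and jar. I set each one down until the force showed floor contact (6–14 N), which came 5 mm below its tray height as it should, then let go.

**First grasp failed:** my first grip on the slim bottle closed on nothing. The fingertips looked roughly 30 mm farther back than the reported TCP, so I gripped lower from then on. The bottle stayed standing in its recess and nothing fell.

**Last checks:** the final top and scene pictures show all four upright in their pockets with the robot clear.
- **Position:** the networks' top-view positions were within about 7 mm of the pocket centres.
- **Disagreements:** the scene view put the square bottle 12 mm off along the row, though the picture shows it well inside its pocket. For slim, the scene view reported the yellow look-alike instead.

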